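# Slide the sorter lid out over the cubby's front edge

## Robot

A 6-joint arm with a two-finger parallel gripper is mounted at the origin on the work surface. World frame = base frame: x ahead of the robot, y to its left, z up, the work surface at z = 0. Lengths are in mm, angles in rad, forces in N, time in s.
With the tool pointing down it reaches from about 350 to 975 mm from the base axis. Payload 7.1 kg.
Tool frame: the origin (TCP) lies between the finger pads; the fingertips stand 8 mm ahead of it and the grasp point (between the pads) lies 11 mm behind it (ctrl.tips_ahead is the distance from the TCP to the fingertips, in mm); y points along the fingers, z is the direction in which the jaws open and shut, and the axes are right-handed (so a half turn about y gives the same grasp; the last joint's range is limited). The gripper opens to 88 mm and grips with 3 to 60 N. Pads are 20 mm wide; open, the fingers measure 115 mm over their backs; the gripper's body (75 mm by 178 mm) begins 61 mm behind the grasp point.
Start: joints at [-1.139, 0.423, 1.63, -0, 1.089, -0.019], TCP at [272.318, -562.537, 230.675] pointing down, gripper open.
Joint ranges: [-3, 3], [-0.9, 2.11], [0.09, 2.58], [-1.31, 4.45], [0.11, 2.69], [-2.54, 2.54]. Speed limits (rad/s): [2.39, 2.39, 3.01, 3.14, 3.14, 3.14].

## Interface

Orientations are given as a rotation vector (axis times angle).
In Python, from workcell import ctrl gives the robot as it stands.
- The arm moves only by the shell command python3 -m creep 'ROWS'. ROWS is JSON, a list of rows, each an object of numbers: "tx", "ty", "tz": the shift along the world's x, y, z in mm; "rx", "ry", "rz": the turn, a rotation vector about the world's x, y, z in rad; "fingers": the closure in counts, from 0 (fully open) to 255 (shut). A call has 1 to 10 rows; each row is the pose to reach, as a shift and turn from the pose commanded when the call began; what a row does not reach only later rows make up. A row lasts 1/8 s, in which the tool goes at most 62.5 mm and 10.7 degrees, less where a joint would pass 70% of its speed; a pose out of reach is approached as far as the arm can. A call with a gripper value outside its range is refused whole. The fingers move at their own pace and stop on an object; the grip force is fixed at half the most. Time passes only in rows, so rows that repeat a pose let the fingers close. It gives the time, the measured TCP pose, the force and the opening at its end, in the units of the state.
- ctrl.get_obs(): the state, without advancing time (a new reading comes with each control period).
- ctrl.get_image(name): name is "scene" or "top" or "wrist"; returns a dict with "pixels" (480x640x3 uint8, blue, green, red), "intrinsics" (3x3 intrinsics, pixels), "k1" (the pictures are not rectified: a ray, as slopes to the right and down, at radius r is drawn at 1 + k1 r^2 times it, then the intrinsics apply), "rvec" (rotation vector, rad) and "tvec" (3), from world to camera coordinates, as OpenCV has them. Camera axes: x right, y down, z forward; pixel columns grow to the right and rows downward; lengths in mm; the calibration is good to about 2 mm. A picture is of the moment at which its call begins. There is no depth.
- ctrl.close_job(): hands the job in, once; it reports no verdict.
The state is a dict: "t": time; "qpos": joint angles; "qvel": joint speeds; "joint_torque": joint torques, N m; "ee_pos": TCP position; "orientation": TCP orientation; "ft_force": force on the tool from outside, world axes, zero at the start; "moment": the same for the moment, N m; "width": finger opening in mm.
Only numpy, scipy, OpenCV 4.12 (cv2) and the standard library are available. Lean on these libraries where they do the work, as an engineer would, in place of code of your own. Each camera call takes 0.05 s, during which the arm holds its last target.

## Task

The maple lid of the shape sorter lies flat on top of the grey metal cubby, where nobody can get a finger under it. With your fingertips, push it across the cubby top towards the cubby's open front (the side facing away from you), finger-hole end first, until about 45 mm of it sticks out past the front edge, square with the edge, so that it can be taken up by its finger hole later. Only slide it, never pick it up or tip it, leave the light cube, the stacking cone and the two worry stones where they are, and finish with your hand clear.

Things in the scene. Friction and masses are not known exactly. Their poses are not given: they have to be found in the camera images.
- cubby: Fixed grey powder-coated sheet-metal cubby on the table, 300 mm deep (its x) by 600 mm wide (its y) by 180 mm high. Origin: centre of its underside, on the table. Its +x axis points out of its open front, away from the robot; the flat, bare top is 180 mm above the origin and its front edge 150 mm ahead of it.
- front_edge (a point): The middle of the cubby's top front edge, at the height of the top surface; axes as the cubby's (+x straight out over the edge, y along the edge, z up).
- lid: Loose maple lid, lying flat, about 80 g: 140 mm long (x), 100 wide (y), 8 thick. Origin: centre of its underside; +x to its front (finger-hole) end. Through-holes at its x, y in mm: finger hole 24 across at (50, 0); slot 20 by 60 at (10, 0); round 34 at (-38, 24); square 31 at (-38, -24). Starts with its front 35 to 95 mm behind the edge, askew up to 0.35 rad; stops when the push stops.
- lid_front_left (a point): The lid's front end, underside corner at its +y side (lid x 70, y 50 mm).
- lid_front_right (a point): The lid's front end, underside corner at its -y side (lid x 70, y -50 mm).
- light_cube: Bystander: frosted acrylic light cube, 85 mm wide, 91 mm high with the press button on top, standing loose on the cubby top near one end. Origin: centre of its underside.
- cone: Bystander: mustard silicone stacking cone of five stepped rings, 80 mm across the foot, 99 mm high, standing loose on the cubby top near the other end. Origin: centre of its underside.
- stone_a: Bystander: smooth round white ceramic worry stone, 46 mm across, 14 mm thick, loose on the cubby top near the front corner on the cubby's -y side. Origin: centre of its underside.
- stone_b: Bystander: the other worry stone, the same, lying beyond it towards the end of the cubby. Origin: centre of its underside.
There are look-alikes about, which are no part of the job. Of the things shaped like the lid, the wooden one is meant.

How it is judged:
By the outcome, as a careful person would: the job done as asked, in the order asked, and still so for the second after the job is handed in, with the robot touching nothing.
It also fails if it takes over 42 s, if anything falls off the work surface, if the arm or the gripper's body presses on something with over 40 N, if the wrist force passes 120 N, or if a joint passes its speed limit or range.

## Working session

There is one attempt and no reset: what is moved stays moved. The work goes in short steps, Python scripts to look and compute and a shell command to move; the robot and the scene stay as the last step left them, time stands still between calls to the robot, and variables do not carry over. Pictures are saved under pics/ and viewed, and the job is handed in when it is done.

```bash
mkdir -p pics; ls; cat > h.py <<'E'
import numpy as np, cv2
from workcell import ctrl
def grab(n,f):
    im=ctrl.get_image(n); cv2.imwrite('pics/'+f+'.png',im['pixels'])
    np.savez('pics/'+f+'.npz',**{k:np.array(v) for k,v in im.items()}); return im
def load(f): 
    d=np.load('pics/'+f+'.npz'); return {k:d[k] for k in d}
def cam(im):
    K=np.array(im['intrinsics'],float); R=cv2.Rodrigues(np.array(im['rvec'],float))[0]; t=np.array(im['tvec'],float).ravel()
    return K,float(im['k1']),R,t
def ray(im,px):
    K,k1,R,t=cam(im)
    u=cv2.undistortPoints(np.array(px,float).reshape(-1,1,2),K,np.array([k1,0,0,0,0.])).reshape(-1,2)
    d=np.c_[u,np.ones(len(u))]@R
    return -R.T@t,d/np.linalg.norm(d,axis=1)[:,None]
def plane(im,px,z):
    c,d=ray(im,px); return c+d*((z-c[2])/d[:,2])[:,None]
def tri(a,pa,b,pb):
    ca,da=ray(a,pa);cb,db=ray(b,pb);o=[]
    for x,y in zip(da,db):
        s=np.linalg.lstsq(np.c_[x,-y],cb-ca,rcond=None)[0]
        p,q=ca+s[0]*x,cb+s[1]*y;o.append(np.r_[(p+q)/2,np.linalg.norm(p-q)])
    return np.array(o)
def proj(im,P):
    K,k1,R,t=cam(im)
    return cv2.projectPoints(np.array(P,float).reshape(-1,1,3),np.array(im['rvec'],float),t,K,np.array([k1,0,0,0,0.]))[0].reshape(-1,2)
E
python3 - <<'E'
from h import *
print({k:np.round(v,3).tolist() if k!='t' else v for k,v in ctrl.get_obs().items()})
for n in('scene','top','wrist'):
    im=grab(n,n+'0'); K,k1,R,t=cam(im); print(n,K[0,0],k1,-R.T@t)
E
```

```text
pics
{'t': 0.0, 'qpos': [-1.139, 0.424, 1.631, -0.0, 1.089, -0.019], 'qvel': [0.001, 0.0, 0.0, 0.0, 0.001, 0.0], 'joint_torque': [0.002, -54.462, -27.367, 0.064, 0.023, -0.0], 'ee_pos': [272.075, -562.066, 229.901], 'orientation': [-0.452, 1.973, -1.97], 'ft_force': [-0.969, -1.01, 0.048], 'moment': [-0.009, -0.024, -0.067], 'width': 87.733}
scene 475.209149131273 -0.07547283907943428 [1200.75129869  563.07411181  679.82555844]
top 502.04695767016614 0.011777420168596488 [537.06080975  13.30799924 980.92815419]
wrist 368.1014426265208 -0.024888493866267052 [ 335.00185158 -532.16934769  384.00977459]
```

View pics/scene0.png

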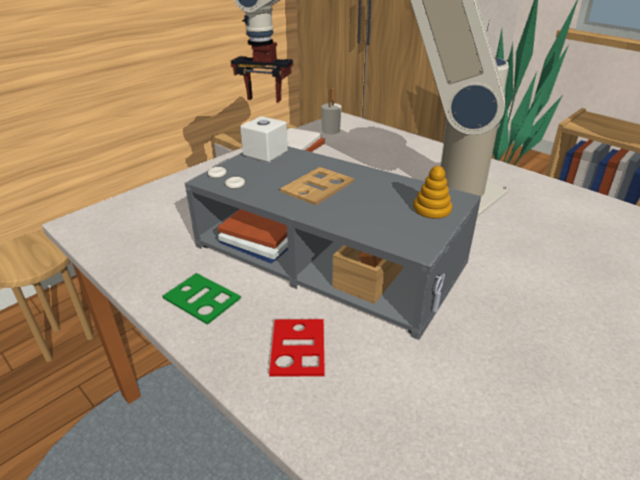

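View pics/top0.png

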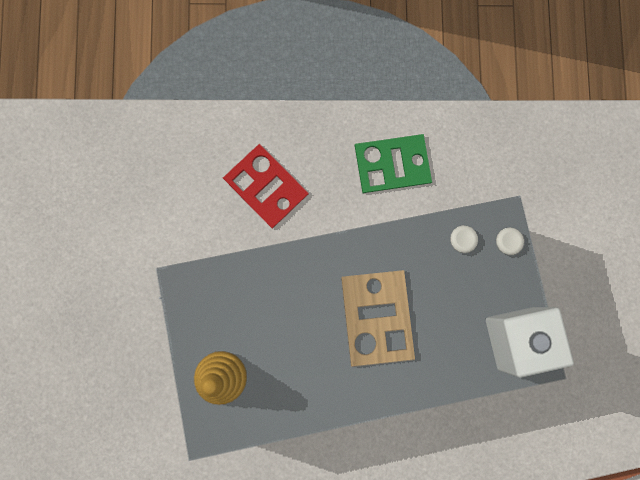

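View pics/wrist0.png

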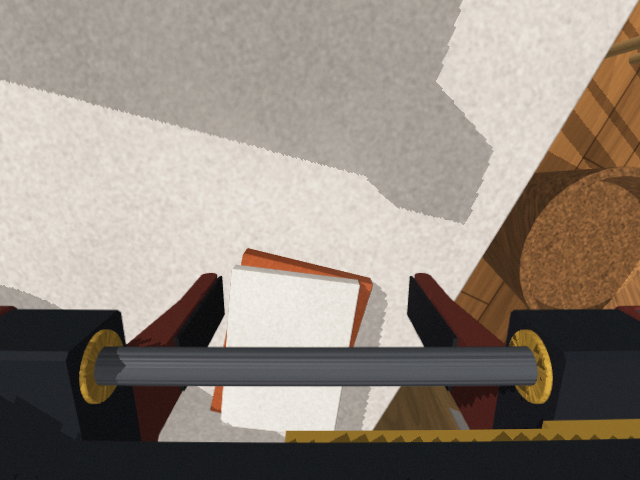

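The top view shows the lid at about (378,318), finger hole at (374,286) towards the front. The front edge runs from (157,268) to (520,197), with the stones at (464,240) and (510,241). The red and green lids are on the table. Next I'll measure.

```bash
cat > m.py <<'E'
from h import *
def lidcorners(im,roi,plot=None):
    hsv=cv2.cvtColor(im['pixels'],cv2.COLOR_BGR2HSV)
    m=cv2.inRange(hsv,(8,70,90),(25,200,255)); mm=np.zeros_like(m); x0,y0,x1,y1=roi; mm[y0:y1,x0:x1]=m[y0:y1,x0:x1]
    cs,_=cv2.findContours(mm,cv2.RETR_EXTERNAL,cv2.CHAIN_APPROX_NONE); c=max(cs,key=cv2.contourArea)
    q=cv2.approxPolyDP(c,0.04*cv2.arcLength(c,True),True).reshape(-1,2).astype(float)
    # refine: line fit each side
    P=c.reshape(-1,2).astype(float);L=[]
    for i in range(len(q)):
        a,b=q[i],q[(i+1)%len(q)];d=(b-a)/np.linalg.norm(b-a);n=np.array([-d[1],d[0]])
        s=(P-a)@d/np.linalg.norm(b-a);k=(abs((P-a)@n)<3)&(s>.1)&(s<.9)
        vx,vy,x,y=cv2.fitLine(P[k].astype(np.float32),cv2.DIST_HUBER,0,.01,.01).ravel();L.append(np.cross([x,y,1],[x+vx,y+vy,1]))
    o=[]
    for i in range(len(q)):
        h=np.cross(L[i-1],L[i]);o.append(h[:2]/h[2])
    return np.array(o)
E
python3 - <<'E'
from m import *
T=load('top0');S=load('scene0')
ct=lidcorners(T,(330,255,430,380));cs=lidcorners(S,(270,150,365,215))
print(ct.round(1).tolist(),cs.round(1).tolist())
P=plane(T,ct,188);print('top@188',P.round(1).tolist())
Q=plane(S,cs,188);print('scene@188',Q.round(1).tolist())
for p in P: print(tri(T,[proj(T,[p])[0]],S,[cs[np.argmin(np.linalg.norm(Q-p,axis=1))]]).round(1).tolist())
# cubby edges in top: gray mask
hsv=cv2.cvtColor(T['pixels'],cv2.COLOR_BGR2HSV);print(hsv[300,280],hsv[260,420],hsv[200,300])
g=cv2.inRange(hsv,(95,20,60),(125,90,150));cv2.imwrite('pics/g.png',g)
hsvs=cv2.cvtColor(S['pixels'],cv2.COLOR_BGR2HSV);print(hsvs[190,350],hsvs[230,330])
# front edge line points in top: transition scan
pts=[]
for x in range(175,505,3):
    col=g[150:320,x]; 
    y0=268-(x-157)*71/363
    ys=np.where(g[int(y0)-12:int(y0)+12,x]>0)[0]
    if len(ys): pts.append((x,int(y0)-12+ys[0]-.5))
pts=np.array(pts,np.float32);W=plane(T,pts,180)
vx,vy,x,y=cv2.fitLine(W[:,:2].astype(np.float32),cv2.DIST_HUBER,0,.01,.01).ravel();print('edge',vx,vy,x,y,'res',np.std((W[:,0]-x)*vy-(W[:,1]-y)*vx))
cc=np.array([[157,268],[520,197],[190,460],[565,378]],float);print(plane(T,cc,180).round(1).tolist())
E
```

```text
[[403.1, 270.3], [341.6, 276.9], [351.3, 365.5], [414.0, 358.5]] [[355.9, 179.0], [318.9, 166.6], [277.1, 189.7], [315.6, 204.5]]
top@188 [[588.7, -141.2, 188.0], [578.8, -43.3, 188.0], [441.1, -56.5, 188.0], [450.7, -154.7, 188.0]]
scene@188 [[442.1, -49.1, 188.0], [452.6, -155.5, 188.0], [599.5, -142.0, 188.0], [588.8, -35.1, 188.0]]
[[591.8, -145.1, 183.2, 8.0]]
[[579.3, -44.0, 180.5, 0.5]]
[[439.1, -54.8, 185.0, 5.1]]
[[451.3, -155.5, 187.5, 1.9]]
[105  12 124] [ 95  13 118] [  0 193 164]
[102  11 116] [ 98   9 116]Traceback (most recent call last):
  File "<stdin>", line 19, in <module>
  File "h.py", line 17, in plane
    c,d=ray(im,px); return c+d*((z-c[2])/d[:,2])[:,None]
        ~~~^^^^^^^
  File "h.py", line 13, in ray
    u=cv2.undistortPoints(np.array(px,float).reshape(-1,1,2),K,np.array([k1,0,0,0,0.])).reshape(-1,2)
      ~~~~~~~~~~~~~~~~~~~^^^^^^^^^^^^^^^^^^^^^^^^^^^^^^^^^^^^^^^^^^^^^^^^^^^^^^^^^^^^^^
cv2.error: OpenCV(4.12.0) /io/opencv/modules/calib3d/src/undistort.dispatch.cpp:347: error: (-215:Assertion failed) CV_IS_MAT(_src) && CV_IS_MAT(_dst) && (_src->rows == 1 || _src->cols == 1) && (_dst->rows == 1 || _dst->cols == 1) && _src->cols + _src->rows - 1 == _dst->rows + _dst->cols - 1 && (CV_MAT_TYPE(_src->type) == CV_32FC2 || CV_MAT_TYPE(_src->type) == CV_64FC2) && (CV_MAT_TYPE(_dst->type) == CV_32FC2 || CV_MAT_TYPE(_dst->type) == CV_64FC2) in function 'cvUndistortPointsInternal'
```

```bash
python3 - <<'E'
from h import *
S=load('scene0');p=S['pixels'][130:350,160:490];cv2.imwrite('pics/sc.png',cv2.resize(p,None,fx=2.4,fy=2.4,interpolation=cv2.INTER_CUBIC))
E
```

```text
(no output)
```

View pics/sc.png

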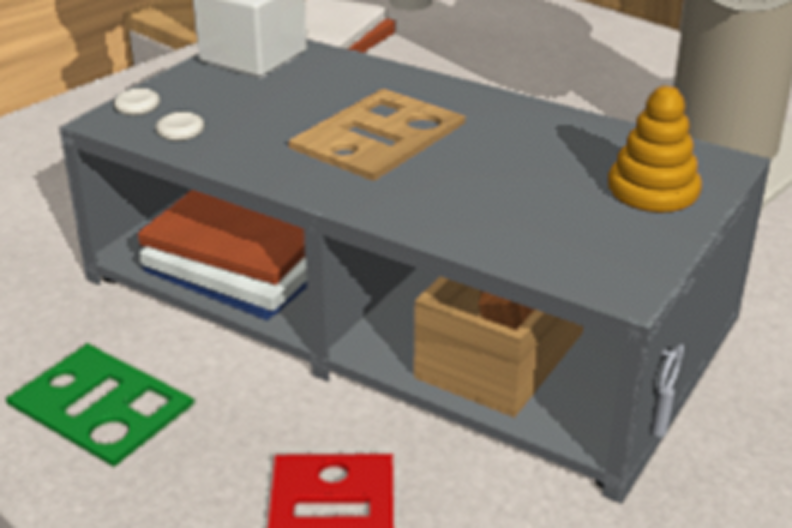

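```bash
cat > edge.py <<'E'
from m import *
def edge(T):
    g=cv2.cvtColor(T['pixels'],cv2.COLOR_BGR2GRAY).astype(float)
    pts=[]
    for x in range(170,510,2):
        y0=int(round(268-(x-157)*71/363)); c=g[y0-9:y0+10,x]
        k=np.where((c[:-1]>=150)&(c[1:]<150))[0]
        if len(k): k=k[0];pts.append((x,y0-9+k+(c[k]-150)/(c[k]-c[k+1])))
    pts=np.array(pts,float);W=plane(T,pts,180)
    vx,vy,x,y=map(float,cv2.fitLine(W[:,:2].astype(np.float32),cv2.DIST_HUBER,0,.01,.01).ravel())
    d=np.array([vx,vy])*np.sign(vy); n=np.array([d[1],-d[0]]) # n = +x cubby
    return np.array([x,y]),n,d,np.std((W[:,:2]-[x,y])@n),len(pts)
E
python3 - <<'E'
from edge import *
T=load('top0')
o,n,d,s,N=edge(T);print(o,n,np.arctan2(n[1],n[0]),s,N)
cc=np.array([[157,268],[520,197],[190,460]],float);C=plane(T,cc,180);print(C.round(1).tolist(),np.linalg.norm(C[0]-C[1]),np.linalg.norm(C[0]-C[2]))
m=(C[0]+C[1])/2; print('edge mid',m)
# scene front edge
S=load('scene0');e=np.array([[160+65/2.4,130+131/2.4],[160+640/2.4,130+326/2.4]]);E=plane(S,e,180);print('scene',E.round(1).tolist(),tri(T,cc[[1,0]],S,e).round(1).tolist())
ct=lidcorners(T,(330,255,430,380));P=plane(T,ct,188)[:,:2]
print('lid', [( (p-o)@n, (p-m[:2])@d) for p in P]); ax=(P[0]+P[1]-P[2]-P[3]);print('ang',np.arctan2(ax[1],ax[0]),'ctr',P.mean(0))
for nme,px in dict(sa=(464,240),sb=(510,241)).items(): 
    q=plane(T,[px],190)[0,:2];print(nme,q,(q-o)@n,(q-m[:2])@d)
E
```

```text
[653.57244873 -42.10136414] [0.98138988 0.19202568] 0.19322582479777395 0.1964798074534753 170
[[595.6, 248.7, 180.0], [708.0, -338.1, 180.0], [302.3, 191.2, 180.0]] 597.5112335067831 298.9103110033439
edge mid [651.79698666 -44.69256337 180.        ]
scene [[713.5, -323.8, 180.0], [600.2, 244.0, 180.0]] [[707.6, -339.2, 173.2, 4.9], [597.4, 246.1, 179.8, 6.4]]
lid [(np.float64(-82.71211585083789), np.float64(-82.59965195366294)), (np.float64(-73.6162331098133), np.float64(15.386266605504156)), (np.float64(-211.28067627176517), np.float64(28.82164951466865)), (np.float64(-220.68465038538335), np.float64(-69.30369524571107))]
ang 0.09654792124445971 ctr [514.82899853 -98.92710298]
sa [ 636.31184776 -239.92626573] -54.926839651832225 -188.6268354981449
sb [ 634.27407799 -313.95680929] -71.14245148354507 -260.88835764872806
```

```bash
python3 - <<'E'
from edge import *
from scipy.spatial.transform import Rotation as Ro
T=load('top0');o,n,d,s,N=edge(T)
m=o+d*((np.array([651.8,-44.7])-o)@d)
ob=ctrl.get_obs();R=Ro.from_rotvec(ob['orientation']).as_matrix();print(R.round(3).tolist())
z=R[:,2];a=np.arctan2(z[1],z[0]);ta=np.arctan2(d[1],d[0]);dl=(ta-a+np.pi/2)%np.pi-np.pi/2;print('jaw',a,'turn',dl)
p=np.array(ob['ee_pos'])
for x in(-255,-95-10):
    t=m+n*x+d*-26;print(x,t,t-p[:2])
print('n',n)
for nm,px,z in(('cube corner',(487,320),265),('cube',(499,376),265),('cone',(240,375),190)): q=plane(T,[px],z)[0,:2];print(nm,(q-o)@n,(q-m)@d)
E
```

```text
[[-0.9, -0.0, 0.436], [-0.436, 0.001, -0.9], [-0.0, -1.0, -0.001]]
jaw -1.1200089657417653 turn -0.2575615362553574
-255 [ 408.73505811 -118.75284091] [136.57742114 443.43403316]
-105 [555.94354014 -89.94898945] [283.78590317 472.23788461]
n [0.98138988 0.19202568]
cube corner -177.8518194128156 -169.010209578253
cube -257.1634772760875 -167.16442830955805
cone -189.94556716869414 199.74153667568635
```

```bash
python3 -m creep '[{"tz":60,"fingers":80},{"tz":115,"ty":20,"fingers":80},{"tz":120,"tx":15,"ty":75,"rz":-0.05,"fingers":80},{"tz":120,"tx":35,"ty":130,"rz":-0.1,"fingers":80},{"tz":120,"tx":50,"ty":185,"rz":-0.15,"fingers":80},{"tz":120,"tx":70,"ty":240,"rz":-0.2,"fingers":80},{"tz":120,"tx":90,"ty":295,"rz":-0.258,"fingers":80},{"tz":120,"tx":110,"ty":350,"rz":-0.258,"fingers":80},{"tz":120,"tx":125,"ty":400,"rz":-0.258,"fingers":80},{"tz":120,"tx":136,"ty":443,"rz":-0.258,"fingers":80}]'
python3 -m creep '[{"tz":0,"fingers":80},{"tz":0,"fingers":80}]'
python3 - <<'E'
from h import *
grab('wrist','w1');grab('top','t1')
E
```

```text
schema error: expected keys tx, ty, tz, rx, ry, rz, fingers
schema error: expected keys tx, ty, tz, rx, ry, rz, fingers
```

View pics/w1.png

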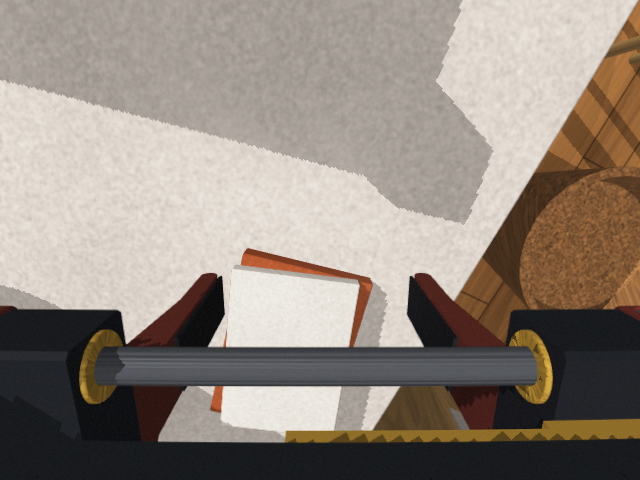

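View pics/t1.png

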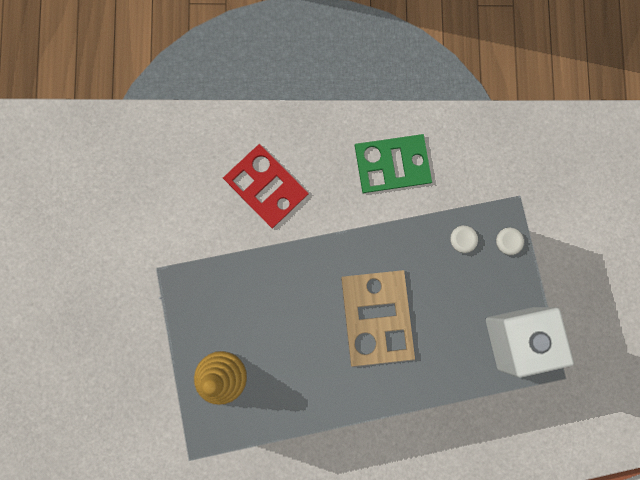

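Every row needs all seven keys, so both calls were refused and nothing moved. I'm retyping the rows in full.

```bash
python3 -m creep '[{"tx":0,"ty":0,"tz":60,"rx":0,"ry":0,"rz":0,"fingers":80},{"tx":0,"ty":20,"tz":115,"rx":0,"ry":0,"rz":0,"fingers":80},{"tx":15,"ty":75,"tz":120,"rx":0,"ry":0,"rz":-0.05,"fingers":80},{"tx":35,"ty":130,"tz":120,"rx":0,"ry":0,"rz":-0.1,"fingers":80},{"tx":50,"ty":185,"tz":120,"rx":0,"ry":0,"rz":-0.15,"fingers":80},{"tx":70,"ty":240,"tz":120,"rx":0,"ry":0,"rz":-0.2,"fingers":80},{"tx":90,"ty":295,"tz":120,"rx":0,"ry":0,"rz":-0.258,"fingers":80},{"tx":110,"ty":350,"tz":120,"rx":0,"ry":0,"rz":-0.258,"fingers":80},{"tx":125,"ty":400,"tz":120,"rx":0,"ry":0,"rz":-0.258,"fingers":80},{"tx":136,"ty":443,"tz":120,"rx":0,"ry":0,"rz":-0.258,"fingers":80}]'
python3 - <<'E'
from h import *
grab('wrist','w2')
print({k:np.round(v,3).tolist() for k,v in ctrl.get_obs().items()})
E
```

```text
t: 1.5
ee_pos: [408.6, -117.7, 350.9]
orientation: [-0.205, 2.119, -2.12]
ft_force: [0.4, -0.8, 0.8]
width: 60.6
{'t': 1.55, 'qpos': [-0.302, -0.023, 1.907, 0.003, 1.258, 1.073], 'qvel': [-0.085, 0.01, -0.007, -0.028, 0.001, -0.147], 'joint_torque': [-3.911, -27.978, -31.615, -1.143, -0.279, -0.134], 'ee_pos': [409.058, -114.294, 350.75], 'orientation': [-0.206, 2.121, -2.116], 'ft_force': [-1.377, 1.098, -0.246], 'moment': [0.039, 0.008, 0.024], 'width': 60.335}
```

View pics/w2.png

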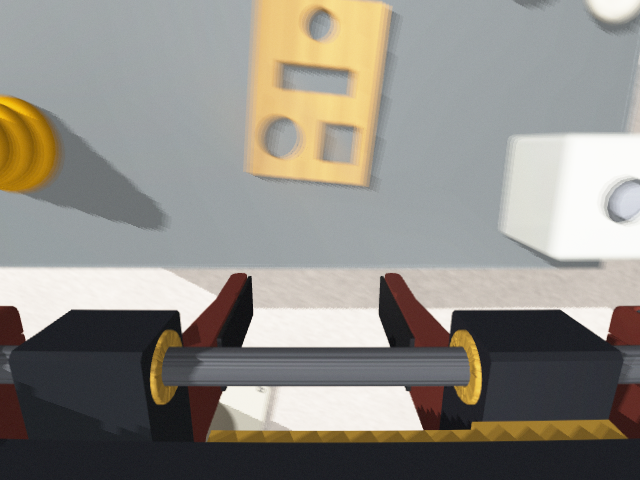

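The wrist view shows the fingers 60 mm apart, square to the cubby's back edge (row about 267), with the lid's rear end ahead at (245–370, 175–187). I'll go down part way and measure the lid and cubby-top height.

```bash
python3 -m creep '[{"tx":0,"ty":0,"tz":0,"rx":0,"ry":0,"rz":0,"fingers":80},{"tx":0,"ty":0,"tz":0,"rx":0,"ry":0,"rz":0,"fingers":80}]'
python3 -c "
from h import *
grab('wrist','w3')"
python3 -m creep '[{"tx":0,"ty":0,"tz":-50,"rx":0,"ry":0,"rz":0,"fingers":80},{"tx":0,"ty":0,"tz":-100,"rx":0,"ry":0,"rz":0,"fingers":80},{"tx":0,"ty":0,"tz":-125,"rx":0,"ry":0,"rz":0,"fingers":80},{"tx":0,"ty":0,"tz":-125,"rx":0,"ry":0,"rz":0,"fingers":80},{"tx":0,"ty":0,"tz":-125,"rx":0,"ry":0,"rz":0,"fingers":80}]'
python3 - <<'E'
from edge import *
grab('wrist','w4')
ob=ctrl.get_obs();print(np.round(ob['ee_pos'],1),np.round(ob['ft_force'],1))
W=load('w3');T=load('top0')
c=lidcorners(W,(200,0,420,200));print(c.round(1).tolist())
E
```

```text
t: 1.8
ee_pos: [408.2, -120.1, 350.7]
orientation: [-0.205, 2.12, -2.121]
ft_force: [0.0, 0.4, 0.9]
width: 60.2
t: 2.48
ee_pos: [409.0, -120.4, 226.6]
orientation: [-0.202, 2.12, -2.121]
ft_force: [-0.2, -0.3, 0.3]
width: 60.1
[ 409.2 -120.3  226.9] [ 0.3  0.3 -0.8]
[[259.0, -0.6], [249.7, 173.8], [365.7, 185.1], [389.5, 1.3]]
```

View pics/w4.png

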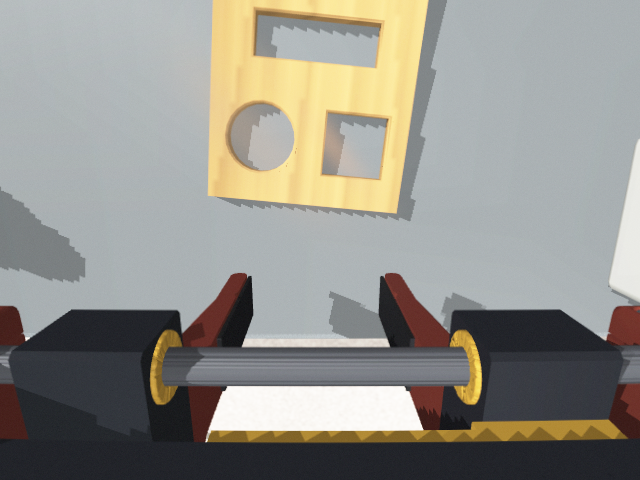

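View pics/w3.png

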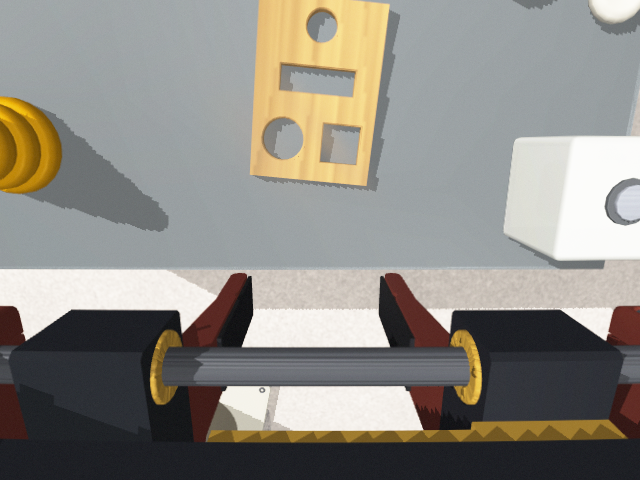

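```bash
python3 - <<'E'
from edge import *
W3=load('w3');W4=load('w4');T=load('top0')
a=np.array([[250,174.5],[366.5,186]]);b=np.array([[208,195.5],[397,213]])
t=np.array([[350.9,366],[414.5,359]])
for A in(tri(W3,a,W4,b),tri(T,t,W3,a),tri(T,t,W4,b)):print(A.round(1).tolist())
for z in(188,): print(plane(W3,a,z).round(1).tolist(),plane(W4,b,z).round(1).tolist(),plane(T,t,z).round(1).tolist())
print(cam(W4)[2].round(2).tolist(), -cam(W4)[2].T@cam(W4)[3])
E
```

```text
[[441.2, -58.2, 191.4, 0.3], [449.9, -157.9, 184.8, 0.2]]
[[439.6, -56.5, 180.0, 0.4], [447.2, -161.7, 159.3, 0.9]]
[[439.9, -56.2, 183.9, 0.0], [453.0, -151.0, 210.2, 1.3]]
[[440.7, -57.8, 188.0], [450.0, -157.3, 188.0]] [[440.7, -57.3, 188.0], [450.4, -157.1, 188.0]] [[440.4, -55.8, 188.0], [450.0, -155.4, 188.0]]
[[0.19, -0.98, 0.0], [-0.95, -0.18, 0.25], [-0.25, -0.05, -0.97]] [ 477.25705961 -107.37256677  380.73736438]
```

Lid top comes out at about 188 mm, as expected. The top and wrist views agree to about 2 mm in xy. Now down behind the rear end.

```bash
python3 -m creep '[{"tx":0,"ty":0,"tz":-20,"rx":0,"ry":0,"rz":0,"fingers":80},{"tx":0,"ty":0,"tz":-30,"rx":0,"ry":0,"rz":0,"fingers":80},{"tx":0,"ty":0,"tz":-34,"rx":0,"ry":0,"rz":0,"fingers":80},{"tx":0,"ty":0,"tz":-36,"rx":0,"ry":0,"rz":0,"fingers":80},{"tx":0,"ty":0,"tz":-36,"rx":0,"ry":0,"rz":0,"fingers":80}]'
python3 - <<'E'
from edge import *
from scipy.spatial.transform import Rotation as Ro
grab('wrist','w5');ob=ctrl.get_obs();print(np.round(ob['ee_pos'],1),np.round(ob['ft_force'],1))
T=load('top0');o,n,d,s,N=edge(T);m=o+d*((np.array([651.8,-44.7])-o)@d);p=np.array(ob['ee_pos'])[:2]
print('cubby xy',(p-m)@n,(p-m)@d);z=Ro.from_rotvec(ob['orientation']).as_matrix()[:,2];print('jaw err',np.cross(np.r_[-z[:2]],d))
E
```

```text
t: 3.15
ee_pos: [408.5, -119.6, 189.9]
orientation: [-0.205, 2.12, -2.12]
ft_force: [-0.2, -0.8, -0.1]
width: 60.6
[ 408.6 -119.6  190. ] [ 0.4  0.4 -0.2]
cubby xy -255.32436900587842 -26.81076844803787
jaw err 0.0004055414720388062<stdin>:5: DeprecationWarning: Arrays of 2-dimensional vectors are deprecated. Use arrays of 3-dimensional vectors instead. (deprecated in NumPy 2.0)
```

View pics/w5.png

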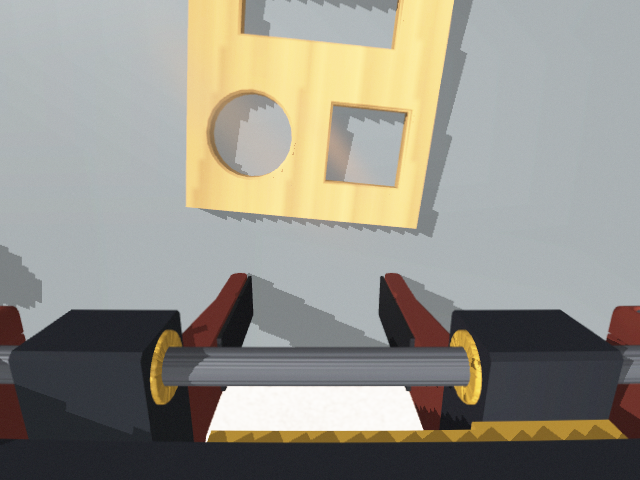

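```bash
python3 -m creep '[{"tx":9.8,"ty":1.9,"tz":0,"rx":0,"ry":0,"rz":0,"fingers":80},{"tx":15.7,"ty":3.1,"tz":0,"rx":0,"ry":0,"rz":0,"fingers":80},{"tx":20.6,"ty":4.0,"tz":0,"rx":0,"ry":0,"rz":0,"fingers":80},{"tx":25.5,"ty":5.0,"tz":0,"rx":0,"ry":0,"rz":0,"fingers":80},{"tx":30.4,"ty":6.0,"tz":0,"rx":0,"ry":0,"rz":0,"fingers":80},{"tx":35.3,"ty":6.9,"tz":0,"rx":0,"ry":0,"rz":0,"fingers":80},{"tx":40.2,"ty":7.9,"tz":0,"rx":0,"ry":0,"rz":0,"fingers":80},{"tx":45.1,"ty":8.8,"tz":0,"rx":0,"ry":0,"rz":0,"fingers":80},{"tx":50.0,"ty":9.8,"tz":0,"rx":0,"ry":0,"rz":0,"fingers":80},{"tx":50.0,"ty":9.8,"tz":0,"rx":0,"ry":0,"rz":0,"fingers":80}]'
python3 - <<'E'
from edge import *
grab('wrist','w6');grab('top','t6');ob=ctrl.get_obs();print(np.round(ob['ee_pos'],1),np.round(ob['ft_force'],1))
T=load('top0');o,n,d,s,N=edge(T);m=o+d*((np.array([651.8,-44.7])-o)@d);p=np.array(ob['ee_pos'])[:2]
print('cubby xy',(p-m)@n,(p-m)@d)
E
```

```text
t: 4.45
ee_pos: [458.8, -109.7, 189.7]
orientation: [-0.205, 2.12, -2.12]
ft_force: [0.1, 0.3, 0.8]
width: 60.6
[ 458.4 -109.7  189.7] [ 1.2  0.8 -0.3]
cubby xy -204.5458400696209 -26.647879638468503
```

View pics/w6.png

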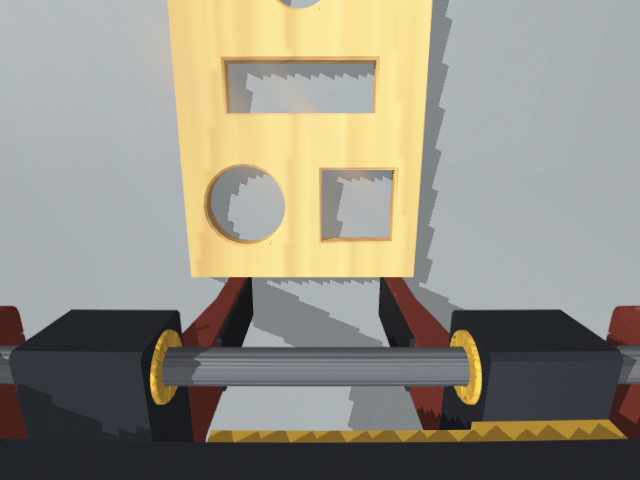

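View pics/t6.png

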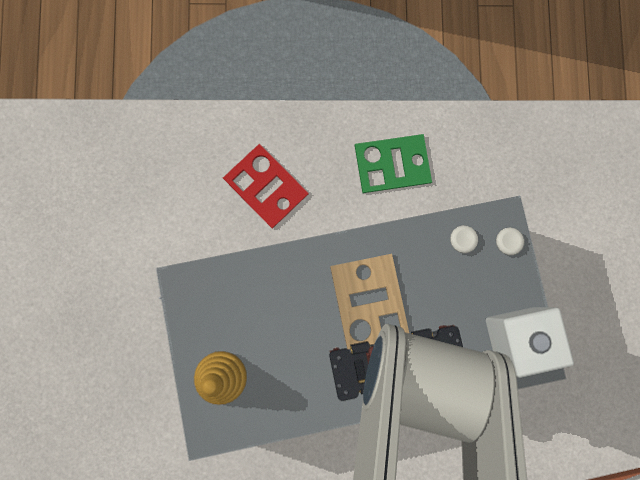

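The lid has squared up against both fingertips. In the top view its front runs from (331,266) to (393,254). I'll measure the front line, then push on.

```bash
cat > front.py <<'E'
from edge import *
import sys
def front(f,x0,x1,ylo,yhi):
    T0=load('top0');o,n,d,s,N=edge(T0);m=o+d*((np.array([651.8,-44.7])-o)@d)
    T=load(f);hsv=cv2.cvtColor(T['pixels'],cv2.COLOR_BGR2HSV);S=hsv[...,1].astype(float)
    pts=[]
    for x in range(x0,x1):
        c=S[ylo:yhi,x];k=np.where((c[:-1]<75)&(c[1:]>=75))[0]
        if len(k):k=k[0];pts.append((x,ylo+k+(75-c[k])/(c[k+1]-c[k])))
    W=plane(T,np.array(pts),188)[:,:2]
    L=np.polyfit((W-m)@d,(W-m)@n,1);r=(W-m)@n-np.polyval(L,(W-m)@d)
    k=abs(r)<1.5;L=np.polyfit(((W-m)@d)[k],((W-m)@n)[k],1)
    print('n',k.sum(),'front at x',np.polyval(L,((W-m)@d)[k].mean()),'skew',np.arctan(L[0]),'y range',((W-m)@d).min(),((W-m)@d).max(),'std',r[k].std())
E
python3 -c "
from front import *
front('t6',336,390,235,285);front('top0',345,403,255,295)"
```

```text
n 54 front at x -52.93106679051581 skew -0.0032226308997674114 y range -66.29811549382339 20.168517216773058 std 0.25666670334749414
n 58 front at x -77.92950992929617 skew 0.09715258852446977 y range -81.02155540142466 9.878684501780603 std 0.25012400455312095
```

```bash
python3 -m creep '[{"tx":4.9,"ty":1.0,"tz":0,"rx":0,"ry":0,"rz":0,"fingers":80},{"tx":12.8,"ty":2.5,"tz":0,"rx":0,"ry":0,"rz":0,"fingers":80},{"tx":21.6,"ty":4.2,"tz":0,"rx":0,"ry":0,"rz":0,"fingers":80},{"tx":30.4,"ty":6.0,"tz":0,"rx":0,"ry":0,"rz":0,"fingers":80},{"tx":39.3,"ty":7.7,"tz":0,"rx":0,"ry":0,"rz":0,"fingers":80},{"tx":48.1,"ty":9.4,"tz":0,"rx":0,"ry":0,"rz":0,"fingers":80},{"tx":56.9,"ty":11.1,"tz":0,"rx":0,"ry":0,"rz":0,"fingers":80},{"tx":64.8,"ty":12.7,"tz":0,"rx":0,"ry":0,"rz":0,"fingers":80},{"tx":70.7,"ty":13.8,"tz":0,"rx":0,"ry":0,"rz":0,"fingers":80},{"tx":75.6,"ty":14.8,"tz":0,"rx":0,"ry":0,"rz":0,"fingers":80}]'
python3 -m creep '[{"tx":4.9,"ty":1.0,"tz":0,"rx":0,"ry":0,"rz":0,"fingers":80},{"tx":8.8,"ty":1.7,"tz":0,"rx":0,"ry":0,"rz":0,"fingers":80},{"tx":8.8,"ty":1.7,"tz":0,"rx":0,"ry":0,"rz":0,"fingers":80}]'
python3 - <<'E'
from edge import *
grab('wrist','w7');grab('top','t7');ob=ctrl.get_obs();print(np.round(ob['ee_pos'],1),np.round(ob['ft_force'],1))
T=load('top0');o,n,d,s,N=edge(T);m=o+d*((np.array([651.8,-44.7])-o)@d);p=np.array(ob['ee_pos'])[:2]
print('cubby xy',(p-m)@n,(p-m)@d)
E
```

```text
t: 5.8
ee_pos: [534.2, -94.9, 189.6]
orientation: [-0.205, 2.12, -2.12]
ft_force: [-1.9, -0.5, 0.9]
width: 60.5
t: 6.18
ee_pos: [543.1, -93.2, 189.7]
orientation: [-0.205, 2.12, -2.12]
ft_force: [0.1, 0.8, 0.3]
width: 60.2
[542.8 -93.2 189.7] [ 0.1 -0.2  0.5]
cubby xy -118.55802836485864 -26.689772998494455
```

View pics/t7.png

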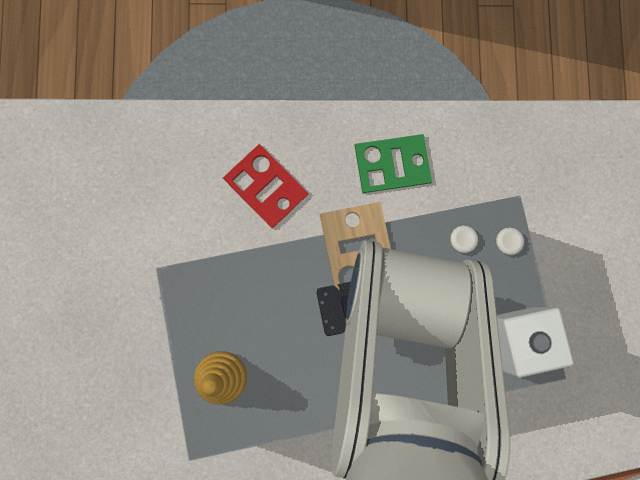

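The lid now projects past the edge, with its front from (320,214) to (381,203) and the finger hole at (352,220). The bystanders haven't moved.

```bash
python3 -c "
from front import *
front('t7',326,378,190,230)
T=load('t7');print(edge(T)[3])"
```

```text
n 52 front at x 32.905819191868154 skew 0.0003682018971902736 y range -65.32482374096311 18.649061771019333 std 0.19887709483398716
3.7390929111576066
```

View pics/w7.png

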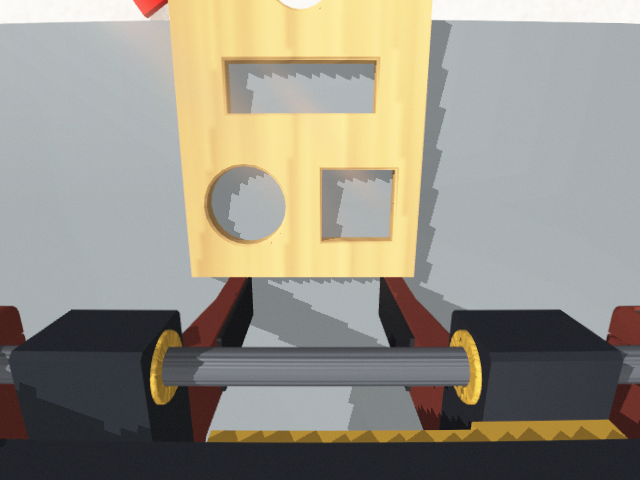

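```bash
python3 - <<'E'
from edge import *
W=load('w7');T=load('top0');o,n,d,s,N=edge(T)
g=cv2.cvtColor(W['pixels'],cv2.COLOR_BGR2GRAY).astype(int)
for x in(40,100,500,580): print(x,g[10:34:2,x])
e=plane(W,[[40,22],[100,22],[500,22],[580,23]],180)[:,:2];print('edge by wrist',(e-o)@n)
r=plane(W,[[193,277],[412,277]],188)[:,:2];print('rear',(r-o)@n, np.linalg.norm(r[0]-r[1]))
E
```

```text
40 [250 250 249 249 249 248 228 184 181 181 184 183]
100 [248 247 246 249 251 250 193 192 192 191 188 188]
500 [251 250 250 251 251 235 179 177 179 177 179 177]
580 [249 249 249 250 251 250 202 175 175 174 176 172]
edge by wrist [-0.02772445 -0.52789186 -0.89039124 -0.72062453]
rear [-106.72645914 -106.88484328] 98.67656742127397
```

The wrist view gives an overhang of 33.7 mm and the top view 32.9 mm. I'll push 11.8 mm more, back off and lift.

```bash
python3 -m creep '[{"tx":3.9,"ty":0.8,"tz":0,"rx":0,"ry":0,"rz":0,"fingers":80},{"tx":7.9,"ty":1.5,"tz":0,"rx":0,"ry":0,"rz":0,"fingers":80},{"tx":11.6,"ty":2.3,"tz":0,"rx":0,"ry":0,"rz":0,"fingers":80},{"tx":11.6,"ty":2.3,"tz":0,"rx":0,"ry":0,"rz":0,"fingers":80},{"tx":11.6,"ty":2.3,"tz":0,"rx":0,"ry":0,"rz":0,"fingers":80}]'
python3 -m creep '[{"tx":-4.9,"ty":-1,"tz":0,"rx":0,"ry":0,"rz":0,"fingers":80},{"tx":-19.6,"ty":-3.8,"tz":0,"rx":0,"ry":0,"rz":0,"fingers":80},{"tx":-39.2,"ty":-7.7,"tz":5,"rx":0,"ry":0,"rz":0,"fingers":80},{"tx":-49,"ty":-9.6,"tz":40,"rx":0,"ry":0,"rz":0,"fingers":80},{"tx":-58,"ty":-11.4,"tz":90,"rx":0,"ry":0,"rz":0,"fingers":80},{"tx":-98,"ty":-19,"tz":130,"rx":0,"ry":0,"rz":0,"fingers":80},{"tx":-140,"ty":-26,"tz":150,"rx":0,"ry":0,"rz":0,"fingers":80},{"tx":-140,"ty":-26,"tz":150,"rx":0,"ry":0,"rz":0,"fingers":80},{"tx":-140,"ty":-26,"tz":150,"rx":0,"ry":0,"rz":0,"fingers":80}]'
python3 - <<'E'
from front import *
grab('top','t8');grab('scene','s8');grab('wrist','w8');front('t8',324,376,180,225);print(np.round(ctrl.get_obs()['ee_pos'],1))
E
```

```text
t: 6.9
ee_pos: [554.4, -90.9, 189.7]
orientation: [-0.205, 2.12, -2.12]
ft_force: [-0.1, 0.6, -0.8]
width: 59.9
t: 8.02
ee_pos: [413.9, -117.0, 339.8]
orientation: [-0.203, 2.12, -2.12]
ft_force: [0.3, -0.4, 0.6]
width: 60.5
n 14 front at x 44.714472214968175 skew -0.009877896370162962 y range -67.91803048188955 19.492088863388776 std 0.893309022020798
[ 414.5 -116.8  338.9]
```

View pics/t8.png

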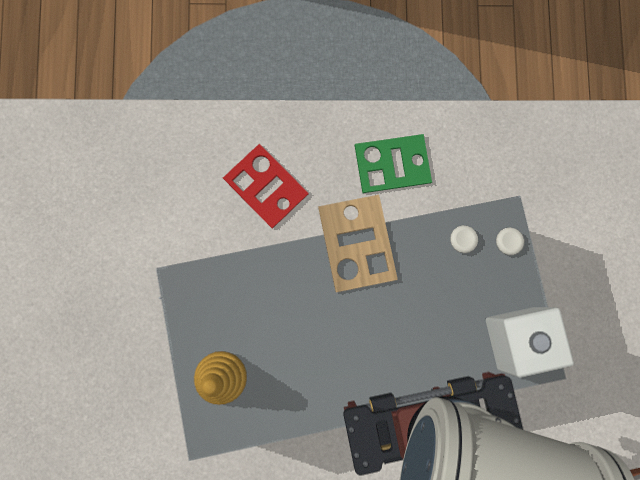

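View pics/s8.png

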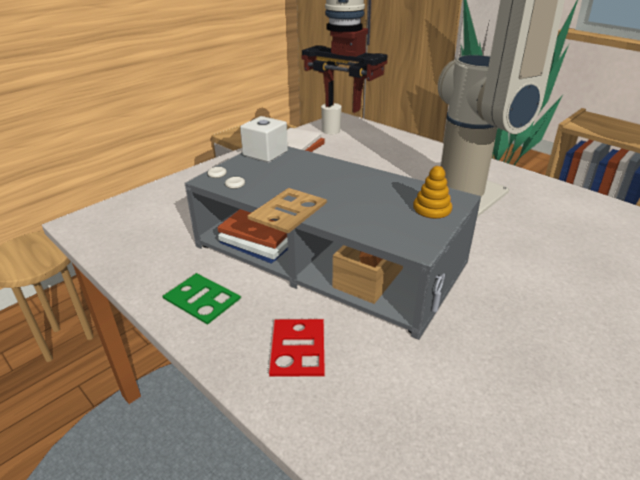

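View pics/w8.png

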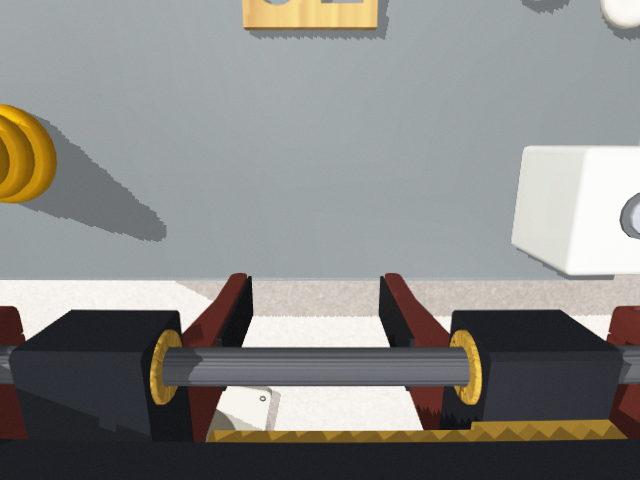

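The lid overhangs the front edge and the hand is clear, behind and above it. That front fit is weak (14 points) because its window caught other pixels, so I'll redo it.

```bash
python3 - <<'E'
from front import *
front('t8',324,376,190,218)
T=load('t8');o,n,d,s,N=edge(load('top0'));m=o+d*((np.array([651.8,-44.7])-o)@d)
c=lidcorners(T,(310,190,405,300));P=plane(T,c,188)[:,:2];print([((p-m)@n).round(1).item() for p in P],[((p-m)@d).round(1).item() for p in P])
a=cv2.absdiff(T['pixels'],load('top0')['pixels']).max(2)
for nm,(x0,y0,x1,y1) in dict(stones=(440,215,535,265),cube=(480,300,580,372),cone=(185,340,255,415)).items(): print(nm,(a[y0:y1,x0:x1]>30).sum())
E
```

```text
n 52 front at x 44.731630331939705 skew -0.0009419854180796246 y range -64.61915862209075 19.492088863388776 std 0.2074042787062858
[44.5, 44.0, -93.9, -94.0] [-69.4, 28.7, 28.8, -69.7]
stones 0
cube 0
cone 0
```

```bash
python3 -c "
from workcell import ctrl
print(ctrl.close_job())"
```

```text
the job is handed in; nothing more can be done
None
```

The maple lid now sticks out about 44.7 mm past the cubby's front edge, finger-hole end first, and I have handed the job in. It took about 8 s of robot time, and the hand finished clear, behind and above the cubby.

I pushed its rear end with both fingertips held 60 mm apart, which turned it square as it slid. It was not gripped or lifted.

**Last checks:**
- **Squareness:** the front end is within about 0.001 rad of the edge in the top view. The corner fit gave 44.0 and 44.5 mm for the two front corners, consistent with its half-pixel bias.
- **Overhang:** before the last 11.8 mm of push, the wrist view read 33.7 mm and the top view 32.9 mm. They differ by 0.8 mm, within the calibration tolerance.
- **Bystanders:** the areas around the light cube, cone and both stones showed no change between the first and last top pictures.
- **Forces:** the wrist-force readings I took stayed around 2 N or less.

**What failed or disagreed:**
- **Refused moves:** my first two move calls were refused for missing keys, and nothing moved.
- **Weak front fit:** one front-edge fit was weak (14 points) because its window caught other pixels. I repeated it with 52 points for the figures above.
- **Height scatter:** top and wrist views together scattered badly in height, because they nearly share a line of sight. I used the wrist camera's own two views, which put the lid's top at about 188 mm, as expected.

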